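Tip rinsed lemons from the draining skip into the prep pan

TASK

The rinsed lemons have drained in the tipping skip and are wanted in the prep pan. Push the pan all the way back into its bay under the hopper until it meets the stop, then swing the skip's lever over past its catch so that the skip tips right over and all three lemons drop into the pan. Ease the skip back until it sits fully upright on its rest again, holding it back so that it does not slam, and do not shift the glass shaker, the mug or the peeler.

Things in the scene. Friction and masses are not known exactly. Their poses are not given: they have to be found in the camera images.
- stand: Steel stand, fixed to the worktop. Origin on the worktop under the hinge line, in the plane of the front bearing plate (36 mm wide, 208 mm tall; a second one at x = 186). x points away from the robot, along the hinge line and the pan's travel, y to the left (the side it dumps to), z up. A drip tray 22 mm high lies under the skip. Lengths below are in mm in this frame.
- hinge (a point): Point on the hinge line, at the front bearing plate: x = 0, y = 0, z = 190 in the stand's frame; the hinge line runs along the stand's x. The spring plunger that makes the skip's catch stands just below it.
- stop (a point): Middle of the hidden stop at the back of the pan bay, at x = 177.5, y = 101, z = 25 in the stand's frame. The bay lies left of the hinge and is open towards the robot; its side plates (58 high, inner faces at y = 23 and 179, mouth turned out a little to x = -20) guide the pan.
- collar (a point): Middle of the front top edge of the fixed hopper collar over the bay, at x = -32, y = 112, z = 114 in the stand's frame. The collar narrows from there (x -32 to 192, y 12 to 212) to its mouth at z = 60 (x 18 to 172, y 32 to 172). It overhangs the handle of the pan when that is home, so the tool must lean back towards the robot by some 20 to 40 degrees to push it there.
- pan: Loose steel pan, 0.36 to 0.59 kg, 165 x 148 x 50 mm over its walls (x, y, z), open at the top, 3 mm thick; origin at the centre of its underside, axes as the stand's. It stands on the worktop, partly in its bay, 35 to 60 mm short of the stop, with 3.5 mm of play each side. Home against the stop its origin is at x = 95, y = 101 in the stand's frame. It slides with 2 to 4 N.
- pan_handle (a point): Middle of the pan's straight bar handle: round bar 11 mm thick, 90 mm long along the pan's y, its axis 25 mm in front of the pan's front wall, 30 mm above the worktop.
- skip (a joint): Angle of the draining skip, rad. 0: upright on its rest; 1.9: tipped over to the left, at its end stop. A spring catch resists from about 0.05 to 0.4 rad (about 3 N at the lever grip), both ways. Past about 0.8 it is over its balance and falls on to 1.9 and stays; coming back it falls below 0.8 to the catch, and past the catch drops on to its rest unless held back.
- skip_floor (a point): Middle of the skip's floor (top face). The skip is a slotted trough, 162 x 178 x 65 mm, flared to left and right; the point turns with it.
- lever_grip (a point): Point on the axis of the lever's wooden grip: a round bar 20 mm thick, parallel to the hinge line, running from 42 mm behind this point (where the steel arm joins) to 36 mm in front of it (free end, towards the robot). At skip angle q (rad) it is at x = -70, y = 120 sin(q - 1), z = 190 + 120 cos(q - 1) in the stand's frame; the grip turns with the skip.
- lemon0: One of three lemons, 70 mm long, 50 mm thick, 70 to 115 g, lying in the skip at the start; origin at its centre, x along its length.
- lemon1: One of three lemons, 70 mm long, 50 mm thick, 70 to 115 g, lying in the skip at the start; origin at its centre, x along its length.
- lemon2: One of three lemons, 70 mm long, 50 mm thick, 70 to 115 g, lying in the skip at the start; origin at its centre, x along its length.
- mill: Bystander: small glass shaker with a grey cap, 44 mm across, 90 mm tall, standing to the right of the stand; origin at the centre of its underside.
- mug: Bystander: mug, 78 x 112 x 92 mm, standing to the right of the stand, nearer to the robot than the shaker; origin at the centre of its underside.
- peeler: Bystander: peeler, 28 x 159 x 15 mm, lying on the worktop in front of the skip; origin at the centre of its underside, y along its length.

How it is judged:
On the way, in this order (a step that is already met when the one before it is completed fails the run):
1. the pan is home in its bay, within 5 mm of the stop (x of pan in the frame of stand above 0.09 m and y of pan in the frame of stand between 0.094 and 0.108 m and height (world z) of pan below 0.004 m), for 0.2 s.
2. the skip is tipped over beyond 1.6 rad and all three lemons are in the pan, the pan still home (all of step 1 and value of joint skip above 1.6 rad and x of lemon0 in the frame of pan between -0.078 and 0.078 m and y of lemon0 in the frame of pan between -0.07 and 0.07 m and z of lemon0 in the frame of pan between 0.015 and 0.085 m and x of lemon1 in the frame of pan between -0.078 and 0.078 m and y of lemon1 in the frame of pan between -0.07 and 0.07 m and z of lemon1 in the frame of pan between 0.015 and 0.085 m and x of lemon2 in the frame of pan between -0.078 and 0.078 m and y of lemon2 in the frame of pan between -0.07 and 0.07 m and z of lemon2 in the frame of pan between 0.015 and 0.085 m), for 0.2 s.
At the end, for the whole second after the job is handed in: The skip is back upright on its rest (within 0.05 rad), the pan is still home (within 5 mm of its stop), and all three lemons lie at rest inside the pan (all of step 1 and value of joint skip below 0.05 rad and x of lemon0 in the frame of pan between -0.078 and 0.078 m and y of lemon0 in the frame of pan between -0.07 and 0.07 m and z of lemon0 in the frame of pan between 0.015 and 0.085 m and x of lemon1 in the frame of pan between -0.078 and 0.078 m and y of lemon1 in the frame of pan between -0.07 and 0.07 m and z of lemon1 in the frame of pan between 0.015 and 0.085 m and x of lemon2 in the frame of pan between -0.078 and 0.078 m and y of lemon2 in the frame of pan between -0.07 and 0.07 m and z of lemon2 in the frame of pan between 0.015 and 0.085 m and linear speed of each of lemon0, lemon1, lemon2 below 0.03 m/s); the robot touches nothing.
It fails at once if the skip slams: faster than 3.0 rad/s back towards its rest in the last 0.25 rad (value of joint skip below 0.25 rad and velocity of joint skip below -3 rad/s).
It fails at once if the shaker is shifted more than 30 mm (distance of mill from where it was at the start of the episode above 0.03 m).
It fails at once if the mug is shifted more than 30 mm (distance of mug from where it was at the start of the episode above 0.03 m).
It fails at once if the peeler is shifted more than 30 mm (distance of peeler from where it was at the start of the episode above 0.03 m).
It also fails if it takes over 61 s, if anything falls off the work surface, if the arm or the gripper's body presses on something with over 40 N, if the wrist force passes 120 N, or if a joint passes its speed limit or range.

ROBOT

A 7-joint arm with a two-finger parallel gripper is mounted at the origin on a cart in front of the work surface, level with it; the furniture and walls round the work are solid. World frame = base frame: x ahead of the robot, y to its left, z up, the work surface at z = 0. Lengths are in m, angles in rad, forces in N, time in s.
With the tool pointing down it reaches from about 0.425 to 0.95 m from the base axis. Payload 4.7 kg.
Tool frame: the origin (TCP) lies on the centre line of the jaws, within the pads' length; the fingertips stand 19 mm ahead of it and the grasp point (between the pads) is the TCP; z points along the fingers, y is the line along which they close (so a half turn about z gives the same grasp; the last joint's range is limited). The gripper opens to 87 mm and grips with 3 to 60 N. Pads are 19 mm wide; open, the fingers measure 117 mm over their backs; the gripper's body (75 mm by 190 mm) begins 51 mm behind the grasp point.
Start: joints at [1.212, 0.469, -0.049, 1.532, 0.024, 1.141, -0.082], TCP at [0.219, -0.639, 0.242] pointing down, gripper open.
Joint ranges: [-2.59, 2.59], [-0.33, 1.99], [-1.39, 1.29], [0.1, 2.45], [-1.04, 4.18], [0.21, 1.99], [-2.66, 2.66]. Speed limits (rad/s): [2.57, 2.57, 3.14, 3.14, 3.14, 3.14, 3.14].

INTERFACE

Orientations are given as a unit quaternion [x, y, z, w].
In Python, from workcell import observe, camera, camera_params, finish_job gives the robot as it stands. The module is installed in compiled form; this text tells all that it offers.
- The arm moves only by the shell command python3 -m pendant 'ROWS' [OPENING] [FORCE]. ROWS is text: rows parted by semicolons, each of 6 numbers parted by spaces: the shift along the tool's x, y, z in mm, then the turn, a rotation vector about the tool's x, y, z in rad. In form: dx dy dz ax ay az; .... A call has 1 to 10 rows; each row is the pose to reach, as a shift and turn from the pose commanded when the call began, along the tool's axes at that moment; what a row does not reach only later rows make up. A row lasts 1/10 s, in which the tool goes at most 50 mm and 8.59 degrees, less where a joint would pass 70% of its speed; a pose out of reach is approached as far as the arm can. A call with a gripper value outside its range is refused whole. OPENING is the closure in counts, from 0 (fully open) to 255 (shut), set as the call begins (- or left out, the last holds). The fingers move at their own pace and stop on an object; FORCE is the grip in N (left out, the last holds). Time passes only in rows, so rows that repeat a pose let the fingers close. It gives the time, the measured TCP pose, the force, the opening and the grip force at its end, in the units of the state.
- observe(): the state, without advancing time (a new reading comes with each control period).
- camera(name): name is "scene" or "top"; returns the picture (480x640x3 uint8, red, green, blue); there is no depth.
- camera_params(name): a dict with "fovy" (degrees; the focal length in pixels is half the picture's height over the tangent of half this angle, whatever the lens; pixels are square), "cx", "cy" (the principal point, pixels), "distortion" ([k1, k2, p1, p2, k3] as OpenCV has them; the pictures are not rectified), "T" (4x4, takes a point from camera to world coordinates). Camera axes: x right, y up, looking along -z (the intrinsics and any distortion apply to the point x, -y, -z); pixel columns grow to the right and rows downward; lengths in m; the calibration is good to about 2 mm. A picture is of the moment at which its call begins. camera_params takes no time and is no camera call.
- finish_job(): hands the job in; it is judged then, once.
The state is a dict: "clock": time; "joint_positions": joint angles; "joint_vel": joint speeds; "tau": joint torques, N m; "tcp_pos": TCP position; "tcp_rot": TCP orientation; "force": force on the tool from outside, world axes, zero at the start; "moment": the same for the moment, N m; "opening": finger opening in m; "gripper_force": force on a finger pad.
Only numpy, scipy, OpenCV 4.12 (cv2) and the standard library are available. Lean on these libraries where they do the work, as an engineer would, in place of code of your own. Each camera call takes 0.05 s, during which the arm holds its last target. There are 200 camera calls.

## Working session

There is one attempt and no reset: what is moved stays moved. The work goes in short steps, Python scripts to look and compute and a shell command to move; the robot and the scene stay as the last step left them, time stands still between calls to the robot, and variables do not carry over. Pictures are saved under pics/ and viewed, at most 10 in all, crops included, and the job is handed in when it is done.

```bash
mkdir -p pics; python3 - <<'E'
from workcell import *
import cv2
for n in("scene","top"):
    cv2.imwrite(f"pics/{n}0.png",camera(n)[:,:,::-1]); p=camera_params(n); print(n,p)
print(observe())
E
```

```text
scene {'fovy': 47.338565614668, 'cx': 324.501735244126, 'cy': 239.43811052054184, 'distortion': array([-0.14121082,  0.        ,  0.        ,  0.        ,  0.        ]), 'T': array([[-0.85984947,  0.27950984, -0.42723897,  0.18647266],
       [-0.51024526, -0.44166704,  0.73795664,  0.61337649],
       [ 0.01756878,  0.85252829,  0.52238574,  0.67794022],
       [ 0.        ,  0.        ,  0.        ,  1.        ]])}
top {'fovy': 55.089892425772625, 'cx': 323.63639224179224, 'cy': 245.8026596871779, 'distortion': array([0.0010909, 0.       , 0.       , 0.       , 0.       ]), 'T': array([[-0.17023256,  0.90285476, -0.39480902,  0.21727261],
       [-0.98536397, -0.15235794,  0.07645201, -0.04472294],
       [ 0.00887278,  0.4020452 ,  0.91557683,  1.10253701],
       [ 0.        ,  0.        ,  0.        ,  1.        ]])}
{'clock': 0.1, 'joint_positions': array([ 1.21209406,  0.46932837, -0.04858291,  1.53353288,  0.02413124,
        1.14102241, -0.0823173 ]), 'joint_vel': array([ 0.00113639, -0.00100616, -0.00240645, -0.00337405,  0.00067912,
        0.00070713,  0.00110601]), 'tau': array([ 1.18319054e-03, -5.09166348e+01, -8.10174993e-02, -2.36828917e+01,
       -6.15052041e-02,  3.44015169e-02,  5.99770806e-05]), 'tcp_pos': array([ 0.21844266, -0.63815602,  0.24064379]), 'tcp_rot': array([ 9.86433156e-01,  1.64161209e-01, -1.85518485e-04, -8.31804475e-04]), 'force': array([ 0.24682762, -0.10166257, -0.02587316]), 'moment': array([-0.00546877,  0.03727221,  0.01563695]), 'gripper_force': 0.0, 'opening': 0.08697163840833273}
```

View pics/scene0.png

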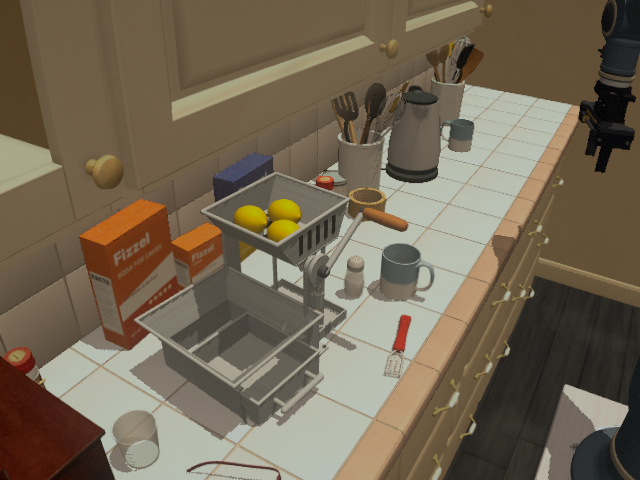

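View pics/top0.png

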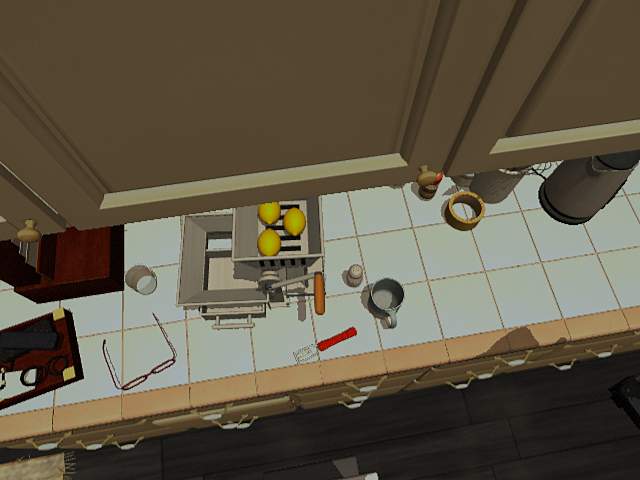

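Scene: collar corners about (137,320), (237,388), (323,318); handle (277,410)–(322,378); grip (367,213)–(405,226). The top view shows the same things: collar (178,305), (268,303), handle (215,327)–(252,323), grip (319,273)–(320,313). Peeler, mug and shaker are right of/in front of the stand.

```bash
cat > h.py <<'E'
from workcell import *
import numpy as np, cv2
from scipy.spatial.transform import Rotation as R
def K(p):
    f=240/np.tan(np.radians(p["fovy"]/2)); return np.array([[f,0,p["cx"]],[0,f,p["cy"]],[0,0,1.]])
def ray(n,px,z):
    p=camera_params(n); u=cv2.undistortPoints(np.array([[px]],float),K(p),p["distortion"])[0,0]
    d=p["T"][:3,:3]@[u[0],-u[1],-1]; o=p["T"][:3,3]; return o+d*(z-o[2])/d[2]
def proj(n,P):
    p=camera_params(n); c=(np.atleast_2d(P)-p["T"][:3,3])@p["T"][:3,:3]; c=c*[1,-1,-1]
    return cv2.projectPoints(c,np.zeros(3),np.zeros(3),K(p),p["distortion"])[0][:,0]
E
python3 - <<'E'
from h import *
from scipy.optimize import least_squares
S=lambda *a:np.array(a)/1000
# (cam, px, stand-frame pt)
D=[("scene",(137,320),S(192,212,114)),("scene",(237,388),S(-32,212,114)),("scene",(323,318),S(-32,12,114)),
("top",(178,305),S(-32,212,114)),("top",(268,303),S(-32,12,114)),
("scene",(367,213),S(-28,-101,255)),("scene",(405,226),S(-106,-101,255)),("top",(318,273),S(-28,-101,255)),("top",(320,313),S(-106,-101,255))]
W=lambda v,P:R.from_euler("z",v[2]).apply(P)+[v[0],v[1],0]
f=lambda v:np.concatenate([W(v,P)[:2]-ray(n,px,P[2])[:2] for n,px,P in D])
r=least_squares(f,[.5,0,0],loss="soft_l1",f_scale=.005); print(r.x); print((f(r.x).reshape(-1,2)*1000).round())
v=r.x
inv=lambda P:R.from_euler("z",-v[2]).apply(P-[v[0],v[1],0])*1000
for n,px,z in[("scene",(277,410),.03),("scene",(322,378),.03),("top",(215,327),.03),("top",(252,323),.03),("top",(300,355),.01),("top",(355,330),.01),("top",(390,325),.05),("top",(385,283),.09),("top",(356,268),.09)]:
    w=ray(n,px,z); print(n,px,w.round(3),inv(w).round())
E
```

```text
[ 0.56074622  0.00331315 -0.11372012]
[[ 0.  2.]
 [ 3.  0.]
 [ 3. -6.]
 [-3.  2.]
 [ 3.  1.]
 [ 5. -3.]
 [-3.  0.]
 [-6.  1.]
 [-3.  0.]]
scene (277, 410) [0.525 0.162 0.03 ] [-54. 153.  30.]
scene (322, 378) [0.501 0.068 0.03 ] [-66.  58.  30.]
top (215, 327) [0.516 0.154 0.03 ] [-61. 145.  30.]
top (252, 323) [0.511 0.067 0.03 ] [-56.  58.  30.]
top (300, 355) [ 0.422 -0.034  0.01 ] [-134.  -52.   10.]
top (355, 330) [ 0.458 -0.173  0.01 ] [ -82. -186.   10.]
top (390, 325) [ 0.447 -0.251  0.05 ] [ -84. -265.   50.]
top (385, 283) [ 0.537 -0.254  0.09 ] [   6. -258.   90.]
top (356, 268) [ 0.585 -0.195  0.09 ] [  47. -194.   90.]
```

```bash
cat >> h.py <<'E'
V=np.array([.5607,.0033,-.1137]); RS=R.from_euler("z",V[2])
down=RS*R.from_euler("x",np.pi)   # tool x = stand x, tool y = -stand y, z down
def S2W(mm): return RS.apply(np.array(mm,float)/1000)+[V[0],V[1],0]
def W2S(p): return RS.inv().apply(np.array(p)-[V[0],V[1],0])*1000
def go(mm,lean=0,roll=0,rot=None):
    "target TCP in stand frame (mm); lean back about tool y, deg"
    o=observe(); Rc=R.from_quat(o["tcp_rot"]); Rt=rot if rot is not None else down*R.from_euler("y",lean,degrees=True)*R.from_euler("z",roll,degrees=True)
    t=Rc.inv().apply(S2W(mm)-o["tcp_pos"])*1000; a=(Rc.inv()*Rt).as_rotvec()
    print("row:",*t.round(0),*a.round(3)," dist",np.linalg.norm(t).round(),"ang",np.linalg.norm(a).round(2))
def st():
    o=observe(); Rc=R.from_quat(o["tcp_rot"]); z=RS.inv().apply(Rc.apply([0,0,1]))
    print("t",o["clock"],"S",W2S(o["tcp_pos"]).round(1),"z",z.round(2),"F",RS.inv().apply(o["force"]).round(1),"q",o["joint_positions"].round(2),"open",round(o["opening"],3))
E
python3 -c "
from h import *
st(); print(W2S([.42,-.40,.38])); go(W2S([.42,-.40,.38]))"
```

```text
t 0.1 S [-267.3 -676.1  240.6] z [-0.  0. -1.] F [ 0.3 -0.1 -0. ] q [ 1.21  0.47 -0.05  1.53  0.02  1.14 -0.08] open 0.087
[ -94.03504284 -416.65908213  380.        ]
row: 268.0 -160.0 -139.0 -0.002 0.0 0.444  dist 342.0 ang 0.44
```

```bash
python3 -m pendant '268 -160 -139 0 0 .444;268 -160 -139 0 0 .444;268 -160 -139 0 0 .444;268 -160 -139 0 0 .444;268 -160 -139 0 0 .444;268 -160 -139 0 0 .444;268 -160 -139 0 0 .444;268 -160 -139 0 0 .444;268 -160 -139 0 0 .444;268 -160 -139 0 0 .444' 255 20; python3 -c "
from h import *
st(); go([-130,101,340],20)"
```

```text
clock: 1.1
tcp_pos: [0.4189, -0.4015, 0.3796]
tcp_rot: [0.998, -0.058, -0.001, -0.0]
force: [0.2, -0.4, -0.2]
opening: 0.0152
gripper_force: 0.0
t 1.1 S [ -94.9 -418.3  379.6] z [-0.  0. -1.] F [ 0.3 -0.4 -0.2] q [ 0.76  0.23 -0.08  1.56  0.02  1.35 -1.01] open 0.015
row: -36.0 -519.0 40.0 0.0 0.351 -0.003  dist 522.0 ang 0.35
```

```bash
P='-36 -519 40 0 .35 0'; python3 -m pendant '-36 -519 40 0 .35 0;-36 -519 40 0 .35 0;-36 -519 40 0 .35 0;-36 -519 40 0 .35 0;-36 -519 40 0 .35 0;-36 -519 40 0 .35 0;-36 -519 40 0 .35 0;-36 -519 40 0 .35 0;-36 -519 40 0 .35 0;-36 -519 40 0 .35 0'; python3 -m pendant '0 0 0 0 0 0'; python3 -c "
from h import *
st(); go([-115,101,120],38)"
```

```text
clock: 2.1
tcp_pos: [0.4424, 0.0975, 0.3417]
tcp_rot: [0.983, -0.058, 0.174, 0.011]
force: [0.8, -0.1, -0.6]
opening: 0.0009
gripper_force: 0.0
clock: 2.2
tcp_pos: [0.4422, 0.1035, 0.342]
tcp_rot: [0.983, -0.051, 0.174, 0.009]
force: [-1.0, -0.2, -0.4]
opening: 0.0006
gripper_force: 0.0
t 2.2 S [-129.1   86.1  342. ] z [ 0.34  0.   -0.94] F [-0.9 -0.3 -0.4] q [ 0.52 -0.15 -0.82  2.04  0.04  0.88 -2.01] open 0.001
row: -63.0 -15.0 213.0 -0.005 0.313 0.008  dist 223.0 ang 0.31
```

```bash
python3 -m pendant '-63 -15 213 0 .31 0;-63 -15 213 0 .31 0;-63 -15 213 0 .31 0;-63 -15 213 0 .31 0;-63 -15 213 0 .31 0;-63 -15 213 0 .31 0;-63 -15 213 0 .31 0;-63 -15 213 0 .31 0'; python3 -c "
from h import *
st(); go([-115,101,42],38)
import cv2
cv2.imwrite('pics/s1.png',camera('scene')[:,:,::-1])"
```

```text
clock: 3.0
tcp_pos: [0.4203, 0.0955, 0.2083]
tcp_rot: [0.948, -0.05, 0.313, 0.015]
force: [-0.7, 0.4, -0.1]
opening: 0.0008
gripper_force: 0.0
t 3.0 S [-150.    75.7  208.3] z [ 0.59  0.01 -0.8 ] F [-0.7  0.3 -0.1] q [ 1.01 -0.18 -1.38  2.44  0.61  0.21 -2.66] open 0.001
row: -71.0 -24.0 155.0 -0.008 0.026 0.005  dist 172.0 ang 0.03
```

View pics/s1.png

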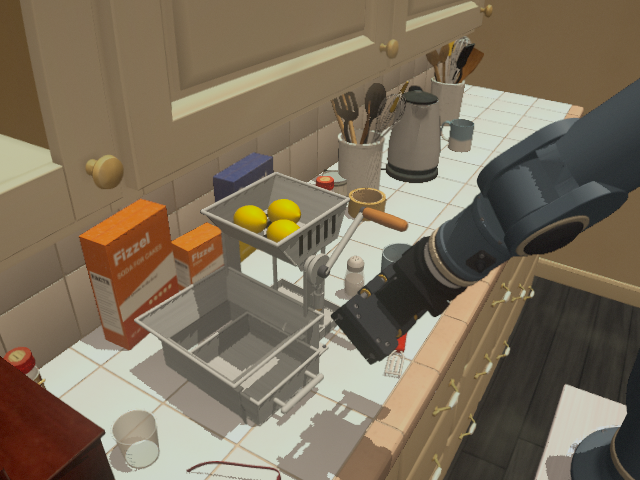

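Gripper at about (360,330), in front of the handle and running into joint limits: too near the base for this lean. I'll go back out, lean less, and lean more as the push proceeds.

```bash
python3 -c "
from h import *
go([-95,95,300],10)"
```

```text
row: 99.0 -19.0 -41.0 -0.007 -0.463 0.007  dist 109.0 ang 0.46
```

```bash
python3 -m pendant '99 -19 -41 0 -.463 0;99 -19 -41 0 -.463 0;99 -19 -41 0 -.463 0;99 -19 -41 0 -.463 0;99 -19 -41 0 -.463 0;99 -19 -41 0 -.463 0'; python3 -c "
from h import *
st(); go([-105,100,150],15)"
```

```text
clock: 3.65
tcp_pos: [0.4793, 0.1073, 0.2999]
tcp_rot: [0.995, -0.054, 0.086, 0.001]
force: [0.3, -0.5, -0.5]
opening: 0.0007
gripper_force: 0.0
t 3.65 S [-92.7  94.1 299.9] z [ 0.17  0.01 -0.99] F [ 0.4 -0.5 -0.5] q [ 0.57  0.12 -0.97  1.94  0.21  0.99 -2.17] open 0.001
row: -38.0 -5.0 146.0 -0.008 0.089 0.005  dist 150.0 ang 0.09
```

```bash
python3 -m pendant '-38 -5 146 0 .09 0;-38 -5 146 0 .09 0;-38 -5 146 0 .09 0;-38 -5 146 0 .09 0;-38 -5 146 0 .09 0'; python3 -c "
from h import *
st(); go([-100,100,42],18)"
```

```text
clock: 4.15
tcp_pos: [0.4643, 0.1137, 0.1492]
tcp_rot: [0.99, -0.053, 0.131, 0.006]
force: [1.3, -0.3, 0.4]
opening: 0.0006
gripper_force: 0.0
t 4.15 S [-108.3   98.7  149.2] z [ 0.26  0.   -0.97] F [ 1.3 -0.2  0.4] q [ 0.34  0.27 -0.84  2.21  0.61  0.61 -2.62] open 0.001
row: -20.0 -1.0 106.0 -0.005 0.052 0.007  dist 108.0 ang 0.05
```

```bash
sed -i 's/roll=0,rot/roll=180,rot/' h.py; python3 -m pendant '40 0 -155 0 -.26 0;40 0 -155 0 -.26 0;40 0 -155 0 -.26 0;40 0 -155 0 -.26 0;40 0 -155 0 -.26 0'; python3 -m pendant '0 0 0 0 0 -.2;0 0 0 0 0 -.4;0 0 0 0 0 -.6;0 0 0 0 0 -.8;0 0 0 0 0 -1;0 0 0 0 0 -1.2;0 0 0 0 0 -1.4;0 0 0 0 0 -1.6;0 0 0 0 0 -1.6;0 0 0 0 0 -1.6' >/dev/null;  python3 -m pendant '0 0 0 0 0 -.2;0 0 0 0 0 -.4;0 0 0 0 0 -.6;0 0 0 0 0 -.8;0 0 0 0 0 -1;0 0 0 0 0 -1.2;0 0 0 0 0 -1.4;0 0 0 0 0 -1.54;0 0 0 0 0 -1.54;0 0 0 0 0 -1.54' ; python3 -c "
from h import *
st(); go([-100,101,150],18)"
```

```text
clock: 4.65
tcp_pos: [0.4663, 0.1141, 0.3159]
tcp_rot: [0.998, -0.055, 0.008, -0.002]
force: [1.0, 0.9, 0.2]
opening: 0.0005
gripper_force: 0.0
clock: 6.65
tcp_pos: [0.4632, 0.1124, 0.3099]
tcp_rot: [0.122, 0.993, 0.001, 0.002]
force: [0.5, -0.3, 0.0]
opening: 0.0006
gripper_force: 0.0
t 6.65 S [-109.2   97.3  309.9] z [ 0.  0. -1.] F [ 0.5 -0.3  0. ] q [ 0.81  0.34 -1.37  1.85  0.35  1.24  0.66] open 0.001
row: -8.0 4.0 160.0 -0.018 -0.31 -0.13  dist 160.0 ang 0.34
```

```bash
python3 -m pendant '-8 4 160 -.018 -.31 -.13;-8 4 160 -.018 -.31 -.13;-8 4 160 -.018 -.31 -.13;-8 4 160 -.018 -.31 -.13;-8 4 160 -.018 -.31 -.13;-8 4 160 -.018 -.31 -.13;-8 4 160 -.018 -.31 -.13'; python3 -c "
from h import *
st(); go([-100,101,42],22)"
```

```text
clock: 7.35
tcp_pos: [0.4739, 0.1147, 0.1507]
tcp_rot: [0.06, 0.986, -0.009, 0.157]
force: [0.1, -0.3, 0.3]
opening: 0.0007
gripper_force: 0.0
t 7.35 S [-98.9 100.8 150.7] z [ 0.31 -0.   -0.95] F [ 0.1 -0.3  0.3] q [ 0.52  0.35 -1.1   2.21  0.86  0.68  0.27] open 0.001
row: 35.0 -0.0 103.0 -0.001 -0.068 -0.007  dist 109.0 ang 0.07
```

```bash
python3 -m pendant '35 0 103 0 -.07 0;35 0 103 0 -.07 0;35 0 103 0 -.07 0;35 0 103 0 -.07 0'; python3 -c "
from h import *
st(); go([-70,101,41],30);go([-36,101,41.5],38)"
```

```text
clock: 7.75
tcp_pos: [0.4689, 0.114, 0.0373]
tcp_rot: [0.058, 0.981, -0.012, 0.187]
force: [0.3, -0.6, 0.3]
opening: 0.0007
gripper_force: 0.0
t 7.75 S [-103.8   99.5   37.3] z [ 0.37 -0.   -0.93] F [ 0.3 -0.6  0.3] q [ 0.21  0.52 -0.79  2.35  1.49  0.56 -0.37] open 0.001
row: -33.0 2.0 9.0 -0.004 -0.147 -0.004  dist 34.0 ang 0.15
row: -65.0 2.0 21.0 -0.004 -0.287 -0.004  dist 68.0 ang 0.29
```

```bash
python3 -m pendant '-8 0 1 0 -.04 0;-16 1 3 0 -.08 0;-24 1 6 0 -.12 0;-33 2 9 0 -.147 0;-40 2 11 0 -.18 0;-48 2 14 0 -.21 0;-48 2 14 0 -.21 0'; python3 -c "
from h import *
st(); go([-36,101,41.5],38)
import cv2
cv2.imwrite('pics/s2.png',camera('scene')[:,:,::-1])"
```

```text
clock: 8.45
tcp_pos: [0.5219, 0.1106, 0.0473]
tcp_rot: [0.058, 0.954, -0.018, 0.293]
force: [-1.9, 0.4, 3.1]
opening: 0.0004
gripper_force: 1.5
t 8.45 S [-50.7 102.2  47.3] z [ 0.56 -0.   -0.83] F [-1.9  0.2  3.1] q [ 0.18  0.57 -0.77  2.36  1.89  0.71 -0.72] open 0.0
row: -9.0 -1.0 13.0 -0.004 -0.067 -0.007  dist 16.0 ang 0.07
```

View pics/s2.png

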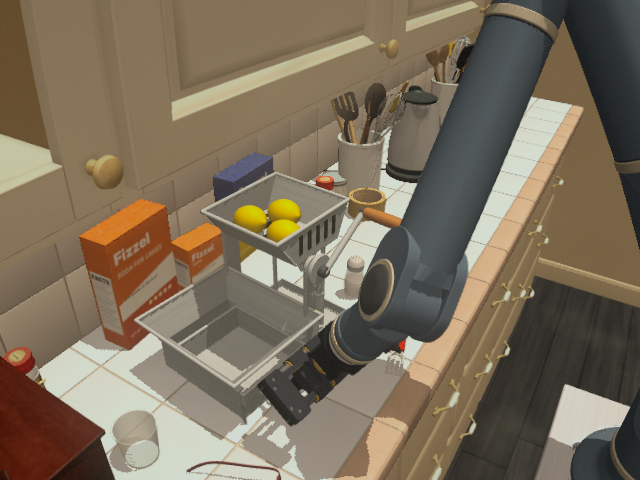

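The gripper covers the handle at (285,395); the force lies along the fingertip end face, so the bar is at the tip's front edge, a bit high. I'll back off, lower and push again.

```bash
python3 -c "
from h import *
go([-66,101,41],34);go([-66,101,36],36);go([-36,101,40],38);go([-30,101,40],38)"
```

```text
row: 16.0 -1.0 -3.0 -0.004 0.002 -0.007  dist 17.0 ang 0.01
row: 19.0 -1.0 1.0 -0.004 -0.033 -0.007  dist 19.0 ang 0.03
row: -8.0 -1.0 14.0 -0.004 -0.068 -0.007  dist 16.0 ang 0.07
row: -13.0 -1.0 18.0 -0.004 -0.068 -0.007  dist 22.0 ang 0.07
```

```bash
python3 -m pendant '16 -1 -3 0 0 0;19 -1 1 0 -.03 0;19 -1 1 0 -.03 0;19 -1 1 0 -.03 0' >/dev/null; python3 -c "
from h import *
st(); go([-38,101,40],38);go([-30,101,40],38)"
```

```text
t 8.9 S [-66.6 101.   34.3] z [ 0.58 -0.   -0.81] F [ 0.4 -0.2  0.4] q [ 0.16  0.61 -0.79  2.41  1.99  0.79 -0.84] open 0.0
row: -27.0 0.0 12.0 -0.004 -0.04 -0.006  dist 29.0 ang 0.04
row: -33.0 0.0 17.0 -0.004 -0.04 -0.006  dist 37.0 ang 0.04
```

```bash
python3 -m pendant '-9 0 3 0 -.02 0;-18 0 7 0 -.04 0;-26 0 11 0 -.04 0;-26 0 11 0 -.04 0;-26 0 11 0 -.04 0'; python3 -c "
from h import *
st()"
```

```text
clock: 9.4
tcp_pos: [0.5334, 0.1078, 0.0401]
tcp_rot: [0.057, 0.944, -0.02, 0.325]
force: [0.0, -0.3, 0.7]
opening: 0.0006
gripper_force: 0.0
t 9.4 S [-39.  100.8  40.1] z [ 0.62 -0.   -0.79] F [ 0.1 -0.3  0.7] q [ 0.17  0.62 -0.77  2.37  2.03  0.8  -0.83] open 0.001
```

```bash
python3 -m pendant '-3 0 2 0 0 0;-5 0 4 0 0 0;-5 0 4 0 0 0'|sed -n '2p;4p'; python3 -m pendant '-3 0 2 0 0 0;-5 0 4 0 0 0;-5 0 4 0 0 0'|sed -n '2p;4p'; python3 -c "
from h import *
st()"
```

```text
tcp_pos: [0.5385, 0.1076, 0.0396]
force: [-3.9, 0.3, 2.8]
tcp_pos: [0.5388, 0.1076, 0.0368]
force: [-17.3, 0.4, 4.6]
t 10.0 S [-33.6 101.1  36.8] z [ 0.61 -0.   -0.8 ] F [-17.2  -1.5   4.6] q [ 0.18  0.63 -0.76  2.36  2.02  0.78 -0.81] open 0.0
```

Home against the stop (17 N at x=-34). Retreating.

```bash
python3 -m pendant '20 0 -12 0 0 0;52 0 -40 0 .1 0;52 0 -40 0 .2 0;52 0 -40 0 .2 0'>/dev/null; python3 -c "
from h import *
st(); go([-95,80,200],10); go([-95,0,370],0)"
```

```text
t 10.4 S [-89.4 101.6  41.3] z [ 0.45 -0.   -0.89] F [ 1.1  0.2 -0.6] q [ 0.18  0.53 -0.77  2.37  1.68  0.61 -0.56] open 0.0
row: -67.0 -21.0 -144.0 -0.002 0.294 -0.009  dist 160.0 ang 0.29
row: -144.0 -101.0 -295.0 -0.001 0.469 -0.009  dist 344.0 ang 0.47
```

```bash
python3 -m pendant '-67 -21 -144 0 .294 0;-67 -21 -144 0 .294 0;-67 -21 -144 0 .294 0;-67 -21 -144 0 .294 0;-144 -101 -295 0 .469 -.01;-144 -101 -295 0 .469 -.01;-144 -101 -295 0 .469 -.01;-144 -101 -295 0 .469 -.01;-144 -101 -295 0 .469 -.01;-144 -101 -295 0 .469 -.01' 79 20; python3 -c "
from h import *
st(); go([-76,-101,340],0)
import cv2
cv2.imwrite('pics/s3.png',camera('scene')[:,:,::-1])"
```

```text
clock: 11.4
tcp_pos: [0.4645, 0.0119, 0.3688]
tcp_rot: [0.057, 0.998, -0.004, -0.004]
force: [0.9, -0.7, 0.7]
opening: 0.0598
gripper_force: 0.0
t 11.4 S [-96.5  -2.4 368.8] z [-0.01 -0.01 -1.  ] F [ 0.9 -0.6  0.7] q [ 1.02  0.18 -1.27  1.77  0.18  1.33  1.17] open 0.06
row: -21.0 -98.0 29.0 -0.008 -0.008 -0.001  dist 105.0 ang 0.01
```

View pics/s3.png

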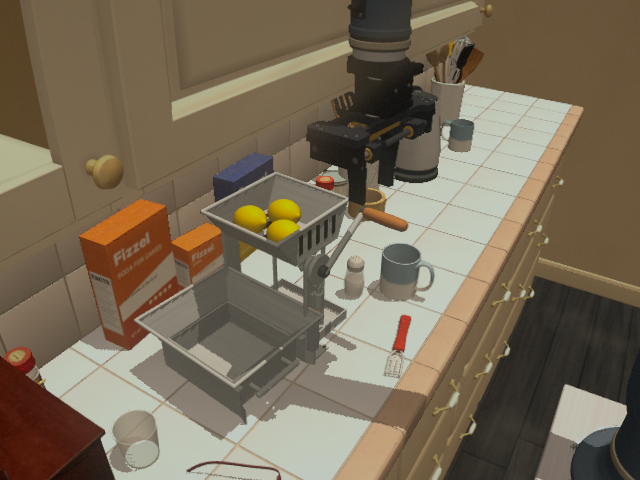

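The pan is home, its handle tucked under the collar at about (285,380); the lemons and bystanders are untouched. Next, move over the grip (385,220).

```bash
python3 -m pendant '-21 -98 29 0 0 0;-21 -98 29 0 0 0;-21 -98 29 0 0 0;-21 -98 29 0 0 0;-21 -98 29 0 0 0'>/dev/null; python3 -c "
from h import *
st(); go([-76,-101,258],0)
import cv2
cv2.imwrite('pics/t3.png',camera('top')[180:400,200:480,::-1].repeat(2,0).repeat(2,1))"
```

```text
t 11.95 S [-75.4 -97.1 338.2] z [-0.01 -0.   -1.  ] F [ 0.2 -0.2  0.1] q [ 1.13  0.25 -1.22  1.79  0.25  1.28  1.31] open 0.06
row: -0.0 -4.0 80.0 -0.003 -0.008 0.004  dist 80.0 ang 0.01
```

View pics/t3.png

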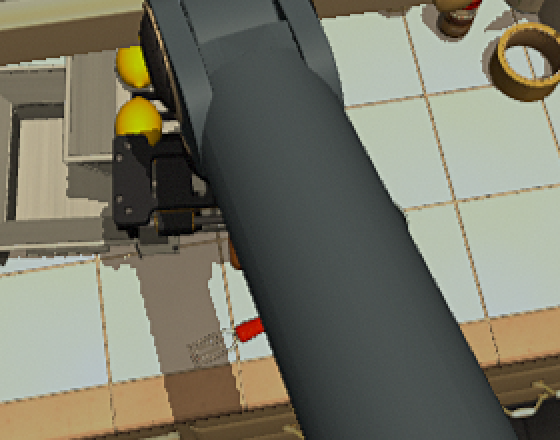

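The arm hides the grip here, only its end shows at about (235,250); with a 60 mm opening I have 20 mm each side, so lower.

```bash
python3 -m pendant '0 -4 20 0 0 0;0 -4 40 0 0 0;0 -4 60 0 0 0;0 -4 80 0 0 0;0 -4 80 0 0 0' ; python3 -m pendant '0 0 0 0 0 0;0 0 0 0 0 0;0 0 0 0 0 0;0 0 0 0 0 0' 185 5; python3 -c "
from h import *
st()
import cv2
cv2.imwrite('pics/s4.png',camera('scene')[100:340,180:500,::-1].repeat(2,0).repeat(2,1))"
```

```text
clock: 12.5
tcp_pos: [0.4725, -0.0882, 0.2567]
tcp_rot: [0.054, 0.999, -0.001, -0.006]
force: [0.7, -0.6, -0.4]
opening: 0.0596
gripper_force: 0.0
clock: 12.9
tcp_pos: [0.4745, -0.0894, 0.2591]
tcp_rot: [0.055, 0.998, -0.001, -0.003]
force: [0.2, -0.5, 0.0]
opening: 0.0357
gripper_force: 0.0
t 12.9 S [ -75.1 -101.9  259.1] z [-0.01 -0.   -1.  ] F [ 0.2 -0.5  0. ] q [ 1.06  0.33 -1.16  1.91  0.34  1.13  1.23] open 0.036
```

View pics/s4.png

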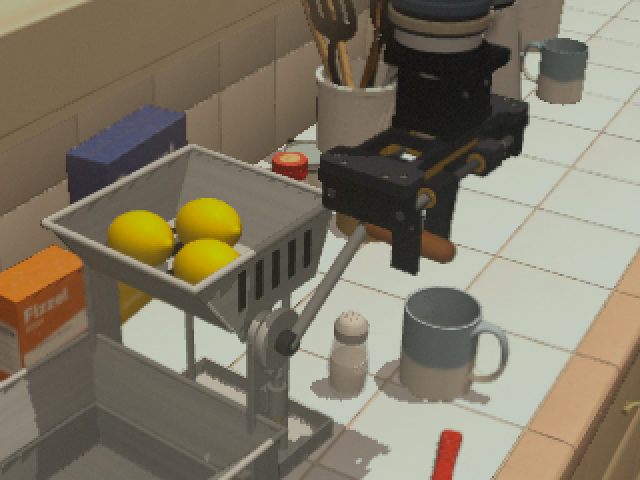

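The bar sits between the fingers at crop (410,240). Swing along the arc.

```bash
python3 -m pendant '0 7 -10 0 0 0;0 15 -19 0 0 0;0 24 -27 0 0 0;0 33 -34 0 0 0;0 43 -41 0 0 0;0 54 -46 0 0 0;0 65 -50 0 0 0;0 77 -53 0 0 0;0 77 -53 0 0 0' 185 5; python3 -c "
from h import *
st()
import cv2
cv2.imwrite('pics/s5.png',camera('scene')[100:400,120:500,::-1].repeat(2,0).repeat(2,1))"
```

```text
clock: 13.85
tcp_pos: [0.4831, -0.0095, 0.3119]
tcp_rot: [0.053, 0.999, -0.0, -0.003]
force: [-0.3, 0.9, 0.1]
opening: 0.0241
gripper_force: 0.4
t 13.85 S [-75.6 -21.5 311.9] z [-0.01 -0.   -1.  ] F [-0.4  0.8  0.1] q [ 0.96  0.28 -1.21  1.83  0.28  1.23  1.13] open 0.024
```

View pics/s5.png

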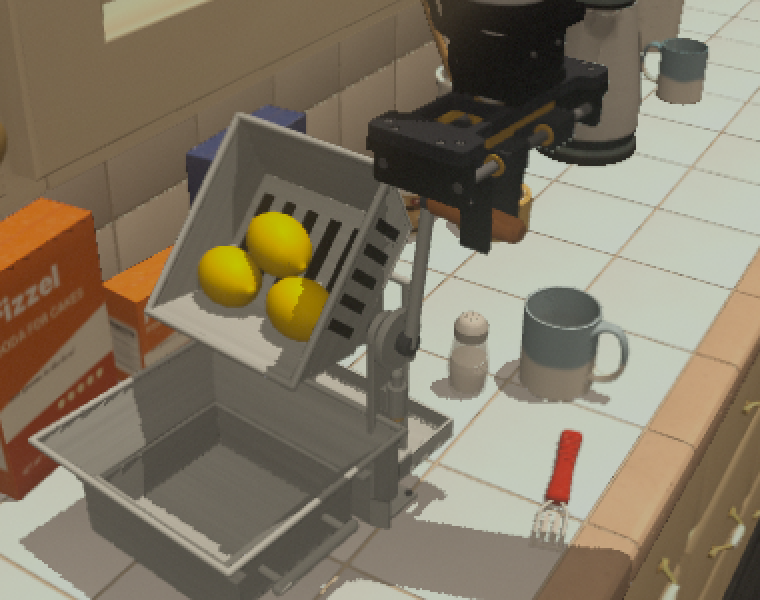

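The skip is at ~0.8 rad with the lemons gathered on the low wall (crop 265,270). Continue over.

```bash
python3 -m pendant '0 12 -1 0 0 0;0 24 -2 0 0 0;0 36 -1 0 0 0;0 48 0 0 0 0;0 60 3 0 0 0;0 71 7 0 0 0;0 82 12 0 0 0;0 92 19 0 0 0;0 101 26 0 0 0;0 110 34 0 0 0' ; python3 -m pendant '0 8 9 0 0 0;0 9 10 0 0 0;0 9 10 0 0 0;0 9 10 0 0 0;0 9 10 0 0 0;0 9 10 0 0 0;0 9 10 0 0 0;0 9 10 0 0 0' ; python3 -c "
from h import *
st()
import cv2
cv2.imwrite('pics/s6.png',camera('scene')[100:400,120:500,::-1].repeat(2,0).repeat(2,1))"
```

```text
clock: 14.9
tcp_pos: [0.4948, 0.0977, 0.2765]
tcp_rot: [0.055, 0.998, -0.001, -0.003]
force: [0.1, 1.4, -0.4]
opening: 0.0238
gripper_force: 0.4
clock: 15.7
tcp_pos: [0.4958, 0.1052, 0.267]
tcp_rot: [0.055, 0.998, -0.001, -0.003]
force: [-0.4, -0.2, 0.1]
opening: 0.0237
gripper_force: 0.0
t 15.7 S [-76.   93.9 267. ] z [-0.01 -0.   -1.  ] F [-0.4 -0.3  0.1] q [ 0.63  0.38 -1.15  1.84  0.37  1.17  0.81] open 0.024
```

View pics/s6.png

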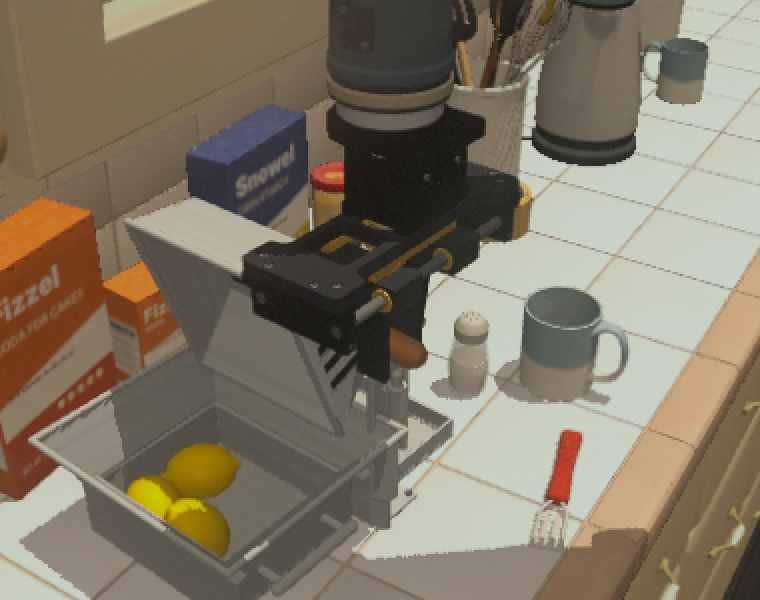

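All three lemons lie in the pan (crop 170,500) and the lever is at its end stop, 1.9 rad. Bring it back.

```bash
python3 -m pendant '0 -8 -9 0 0 0;0 -17 -17 0 0 0;0 -26 -24 0 0 0;0 -36 -31 0 0 0;0 -47 -36 0 0 0;0 -58 -40 0 0 0;0 -70 -43 0 0 0;0 -82 -45 0 0 0;0 -94 -45 0 0 0;0 -106 -45 0 0 0' ; python3 -c "
from h import *
st()"
```

```text
clock: 16.75
tcp_pos: [0.4843, -0.0014, 0.3124]
tcp_rot: [0.056, 0.998, -0.001, -0.003]
force: [0.7, -0.3, -0.0]
opening: 0.0239
gripper_force: 0.3
t 16.75 S [-75.4 -13.3 312.4] z [-0.01 -0.   -1.  ] F [ 0.8 -0.2 -0. ] q [ 0.93  0.28 -1.21  1.83  0.28  1.23  1.1 ] open 0.024
```

```bash
python3 -m pendant '0 -12 2 0 0 0;0 -23 5 0 0 0;0 -35 9 0 0 0;0 -45 14 0 0 0;0 -51 17 0 0 0;0 -56 20 0 0 0;0 -61 24 0 0 0;0 -65 27 0 0 0;0 -70 32 0 0 0;0 -74 36 0 0 0' ; python3 -m pendant '0 -4 5 0 0 0;0 -8 9 0 0 0;0 -11 13 0 0 0;0 -15 18 0 0 0;0 -17 18 0 0 0;0 -19 18 0 0 0;0 -19 18 0 0 0;0 -19 18 0 0 0'; python3 -c "
from h import *
st()"
```

```text
clock: 17.75
tcp_pos: [0.4758, -0.0743, 0.2757]
tcp_rot: [0.055, 0.998, -0.001, -0.004]
force: [-0.0, -0.7, -0.5]
opening: 0.0237
gripper_force: 0.1
clock: 18.55
tcp_pos: [0.4737, -0.0901, 0.2582]
tcp_rot: [0.054, 0.999, 0.001, -0.003]
force: [0.8, 5.3, -4.6]
opening: 0.0241
gripper_force: 2.6
t 18.55 S [ -75.9 -102.7  258.2] z [-0.01  0.   -1.  ] F [ 0.2  5.4 -4.6] q [ 1.07  0.33 -1.16  1.91  0.34  1.13  1.23] open 0.024
```

```bash
python3 -m pendant '0 2 0 0 0 0;0 2 0 0 0 0;0 2 0 0 0 0;0 2 0 0 0 0;0 2 0 0 0 0' 79 5 ; python3 -m pendant '0 0 -25 0 0 0;0 0 -50 0 0 0;0 0 -90 0 0 0;20 0 -110 0 0 0;60 0 -110 0 0 0;60 0 -110 0 0 0'; python3 -c "
from h import *
st()
import cv2
im=camera('scene'); cv2.imwrite('pics/s7.png',im[100:400,120:500,::-1].repeat(2,0).repeat(2,1))"
```

```text
clock: 19.05
tcp_pos: [0.4741, -0.0907, 0.2585]
tcp_rot: [0.055, 0.998, -0.001, -0.003]
force: [-0.3, -0.4, -0.0]
opening: 0.0548
gripper_force: 0.0
clock: 19.65
tcp_pos: [0.412, -0.0844, 0.3696]
tcp_rot: [0.06, 0.998, -0.008, -0.004]
force: [0.7, 0.3, 0.4]
opening: 0.06
gripper_force: 0.0
t 19.65 S [-137.8 -104.   369.6] z [-0.01 -0.02 -1.  ] F [0.7 0.4 0.4] q [ 1.43 -0.01 -1.29  1.85  0.    1.3   1.6 ] open 0.06
```

View pics/s7.png

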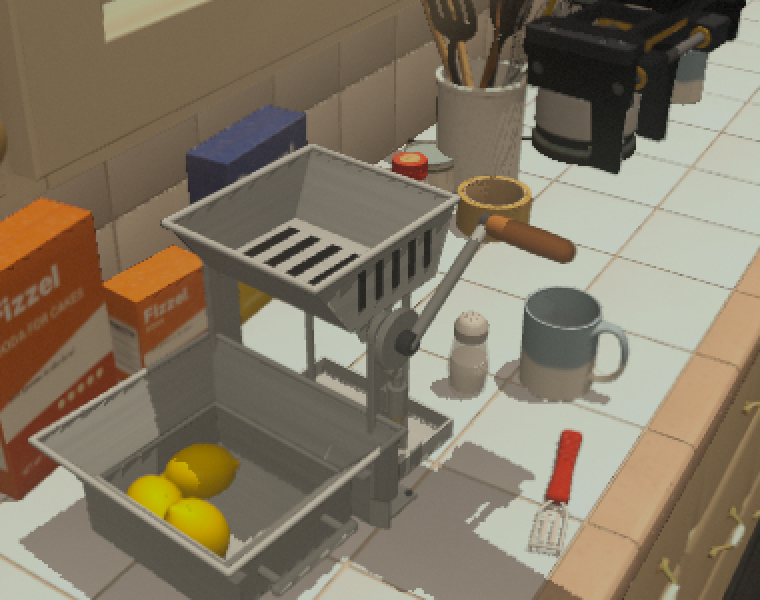

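The skip is upright, with the grip back at its starting pixels (494,226)–(572,252). The lemons lie in the pan, the bystanders haven't moved and the gripper is clear.

```bash
python3 -c "
from workcell import *
print(finish_job())"
```

```text
the job is handed in; nothing more can be done
None
```

I handed the job in at about 19.7 s: the pan is home against its stop with all three lemons in it, the skip was eased back upright onto its rest, and the last picture shows the shaker, mug and peeler where they started; no verdict came back.

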